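Index the drill jig to its last hole and clamp it

ROBOT

A 6-joint arm with a two-finger parallel gripper is mounted at the origin on the work surface. World frame = base frame: x ahead of the robot, y to its left, z up, the work surface at z = 0. Lengths are in m, angles in rad, forces in N, time in s.
With the tool pointing down it reaches from about 0.3 to 0.775 m from the base axis. Payload 14.6 kg.
Tool frame: the origin (TCP) lies at the very end of the fingers, on their centre line; the grasp point (between the pads) lies 19 mm behind it; z points along the fingers, y is the direction in which the jaws open and shut (so a half turn about z gives the same grasp; the last joint's range is limited). The gripper opens to 94 mm and grips with 3 to 60 N. Pads are 16 mm wide; open, the fingers measure 119 mm over their backs; the gripper's body (75 mm by 177 mm) begins 78 mm behind the grasp point.
Start: joints at [1.09, 0.3, 1.521, -0, 1.321, -0.067], TCP at [0.221, 0.504, 0.205] pointing down, gripper open.
Joint ranges: [-3.03, 3.03], [-0.79, 2.21], [0.23, 2.52], [-1.04, 4.18], [0, 3.07], [-2.55, 2.55]. Speed limits (rad/s): [2.22, 2.22, 2.57, 3.14, 3.14, 3.14].

INTERFACE

Orientations are given as [roll, pitch, yaw] about the fixed x, y, z axes, in that order (R = Rz(yaw) Ry(pitch) Rx(roll)).
In Python, from station import ctrl, eyes gives the robot as it stands.
- The arm moves only by the tool jog_arm, never from a script. Its argument "moves" is a list of rows, each a list of 3 entries, a list of its own where there are three numbers: the shift along the world's x, y, z in mm, then the turn, a rotation vector about the world's x, y, z in units of 5 degrees (1.0 is 5 degrees), then the finger opening in mm, from 0 to 94. In form: [[[tx, ty, tz], [wx, wy, wz], jaw], ...]. A call has 1 to 5 rows; each row is the pose to reach, as a shift and turn from the pose commanded when the call began; what a row does not reach only later rows make up. A row lasts 1/12 s, in which the tool goes at most 41.7 mm and 7.16 degrees, less where a joint would pass 70% of its speed; a pose out of reach is approached as far as the arm can. A call with a gripper value outside its range is refused whole. The fingers move at their own pace and stop on an object; "squeeze" is the grip in N (left out, the last holds). Time passes only in rows, so rows that repeat a pose let the fingers close. It gives the time, the measured TCP pose, the force and the opening at its end, in the units of the state.
- ctrl.get_obs(): the state, without advancing time (a new reading comes with each control period).
- eyes.camera(name): name is "scene" or "side" or "wrist"; returns a dict with "frame" (400x640x3 uint8, red, green, blue), "vertical_fov" (degrees; the focal length in pixels is half the picture's height over the tangent of half this angle, whatever the lens; pixels are square), "cx", "cy" (the principal point, pixels), "eye" and "attitude" of the camera in the world; the wrist camera has in their place "hand_eye" (4x4, takes a point from camera to tool coordinates, whose origin is the TCP and whose axes are the flange's). Camera axes: x right, y down, z forward; pixel columns grow to the right and rows downward; lengths in m; the calibration is good to about 2 mm. A picture is of the moment at which its call begins: read the wrist's pose just before it. There is no depth.
- ctrl.hand_in(): hands the job in, once; it reports no verdict.
The state is a dict: "time_s": time; "qpos": joint angles; "joint_vel": joint speeds; "tau": joint torques, N m; "ee_pos": TCP position; "eef_rot": TCP orientation; "force": force on the tool from outside, world axes, zero at the start; "moment": the same for the moment, N m; "grip_width": finger opening in m.
Only numpy, scipy, OpenCV 4.12 (cv2) and the standard library are available. Lean on these libraries where they do the work, as an engineer would, in place of code of your own. Each camera call takes 0.05 s, during which the arm holds its last target.

TASK

Set the indexing drill jig for the flange's last hole: push one of the table's spokes lightly to turn the table anticlockwise (seen from above) until the red-ringed hole position comes under the drill bush and the spring plunger snaps fully into its slot; feel for it and stop as soon as it holds, never leaning on the jig with more than 20 N. Then, with the table indexed, swing the red-ball clamp lever anticlockwise, away from the robot, as far as it goes, and let go; leave the bottle, jar, vee block and spanner on the bench alone.

Things in the scene. Friction and masses are not known exactly. Their poses are not given: they have to be found in the camera images.
- jig: Fixed green cast base, 196 mm round, 30 mm high, of an indexing drill jig. Origin on the table's upright turning axis at bench level, z up; +x points from the plunger side to the drill-bush side. A grey bridge across it carries bush and plunger together; it is clocked by eye, up to 0.14 rad (8 deg) either way from the base's x axis, so the true index angle must be found by feel.
- turntable (a joint): Angle of the turning table, rad, anticlockwise from above positive; starts at -1.15 to -0.40. At 0 the red mark lies on the base's +x axis; its slot meets the plunger at the bridge's clocking angle, within 0.14 of 0 (play 0.01); other slots a quarter turn away. Drag about 0.35 N m (2 to 3 N at a spoke), it stops when not pushed; with the plunger in, it is locked and the push rises steeply.
- red_mark (a point): Middle of the red-ringed, undrilled hole position on the dark 164 mm flange, 60 mm from the axis, 94 mm high (hub and bolt to 124 mm); the other three positions are drilled. The bush it must come under hangs from a 32 mm wide grey arm, 118 to 134 mm high, on a column 195 to 229 mm from the axis towards the base's +x (up to 0.14 rad off).
- spoke_a (a point): Mid-grip of the spoke 45 degrees anticlockwise from the red mark. Four equal level spokes a quarter turn apart, each a steel rod with a black grip 22 mm thick, 127 to 172 mm from the axis; this point is on the grip's centre line, 150 mm from the axis, 68 mm high.
- spoke_b (a point): The same point of the spoke 135 degrees anticlockwise from the red mark. Under the spokes lie a 240 mm slotted index plate (30 to 46 mm high), base lugs up to 22 mm high (out to 166 mm from the axis) and the clamp lever's arm; the faceplate between the spokes is 210 mm round, 46 to 80 mm high.
- spoke_c (a point): The same point of the spoke 225 degrees anticlockwise from the red mark. The bridge's flat sole, 56 mm wide and 10 mm high, runs under everything from the plunger knob to the bush column.
- spoke_d (a point): The same point of the spoke 315 degrees anticlockwise from the red mark (45 degrees clockwise of it). When indexed it points along the base's (+x, -y) diagonal.
- plunger (a joint): Inward travel of the spring plunger, m: about 0.002 while its round nose rides on the index plate's rim, 0.0115 fully in the slot (10 mm pin, 12 mm slot, spring about 6 N). It sits in a grey block on the base's -x side, 132 to 172 mm from the axis, 48 mm high; its black knob reaches out to 215 mm and is seen to move in by 10 mm.
- clamp_lever (a joint): Angle of the clamp lever about its upright pivot at (0, -138 mm) in the base's frame (boss 26 mm round, 44 mm high): 0 open, 1.047 rad fully clamped (end stop); growing anticlockwise from above; starts at 0 to 0.2. It takes about 0.22 N m (3 N at the ball) and stays where it is left.
- lever_ball (a point): Centre of the red ball, 28 mm thick, on the end of the clamp lever, 75 mm from its pivot, 63 mm high, on an upright 12 mm stem; lever arm 27 to 38 mm high. From the pivot the ball lies 140 degrees clockwise of the base's +x direction when open, 80 degrees clockwise of it when clamped.
- oil_bottle: Loose grey bottle with a yellow cap, 54 mm round, 150 mm high, origin under its centre. To be left alone.
- screw_jar: Loose blue jar, 60 mm round, 75 mm high, origin under its centre. To be left alone.
- vee_block: Loose dark steel vee block, 50 x 55 x 48 mm, origin under its centre. To be left alone.
- spanner: Loose steel spanner, 180 mm long, lying flat. To be left alone.

How it is judged:
By the outcome, as a careful person would: the job done as asked, in the order asked, and still so for the second after the job is handed in, with the robot touching nothing.
It also fails if it takes over 51 s, if anything falls off the work surface, if the arm or the gripper's body presses on something with over 40 N, if the wrist force passes 120 N, or if a joint passes its speed limit or range.

## Working session

There is one attempt and no reset: what is moved stays moved. The work goes in short steps, Python scripts to look and compute and a tool call to move; the robot and the scene stay as the last step left them, time stands still between calls to the robot, and variables do not carry over. Pictures are saved under pics/ and viewed, and the job is handed in when it is done.

Besides the shell and the picture viewer there is one more tool, called after "Request:" as name(argument=value, ...), one argument or row to a line, values as JSON. jog_arm: Moves the arm, as the interface text tells. Its arguments: {"type":"object","properties":{"moves":{"type":"array","items":{"type":"array"}},"squeeze":{"type":"number"}},"required":["moves"]}

```bash
ls; mkdir -p pics; python3 - <<'E'
from station import ctrl, eyes
import cv2,json,numpy as np
o=ctrl.get_obs();print({k:np.round(v,3).tolist() for k,v in o.items()})
for n in ["scene","side","wrist"]:
    c=eyes.camera(n);cv2.imwrite(f"pics/{n}0.png",c["frame"][:,:,::-1])
    print(n,{k:np.round(v,4).tolist() for k,v in c.items() if k!="frame"})
E
```

```text
pics
{'time_s': 0.0, 'qpos': [1.09, 0.3, 1.522, 0.0, 1.321, -0.067], 'joint_vel': [-0.001, -0.0, -0.001, -0.003, -0.001, 0.001], 'tau': [0.001, -53.181, -35.274, 0.071, 0.024, -0.0], 'ee_pos': [0.221, 0.503, 0.205], 'eef_rot': [-3.14, -0.0, 2.728], 'force': [-0.216, -0.101, -0.209], 'moment': [0.013, -0.025, 0.013], 'grip_width': 0.094}
scene {'vertical_fov': 54.0256, 'cx': 320.436, 'cy': 201.1589, 'eye': [1.3668, 0.579, 0.8771], 'attitude': [-2.2347, -0.0073, 2.2175]}
side {'vertical_fov': 44.5575, 'cx': 313.2659, 'cy': 206.4376, 'eye': [0.3515, -0.8465, 1.0219], 'attitude': [-2.4236, 0.0147, -0.2178]}
wrist {'vertical_fov': 62.7906, 'cx': 320.4419, 'cy': 202.7271, 'hand_eye': [[0.0002, -0.9691, -0.2468, 0.0718], [1.0, 0.0003, -0.0006, -0.0014], [0.0007, -0.2468, 0.9691, -0.1797], [0.0, 0.0, 0.0, 1.0]]}
```

View pics/scene0.png

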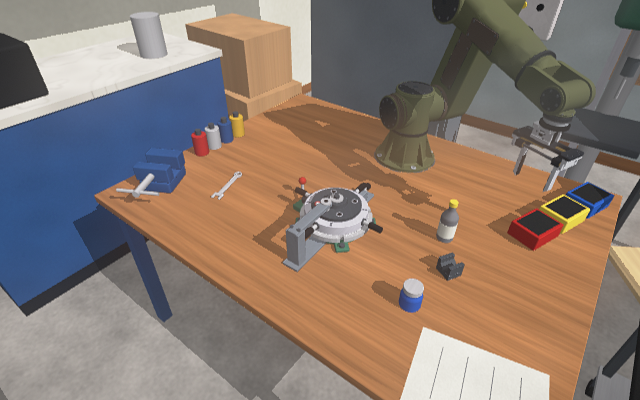

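View pics/side0.png

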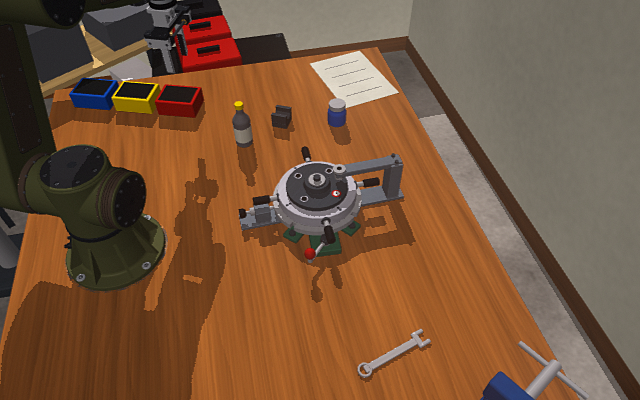

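View pics/wrist0.png

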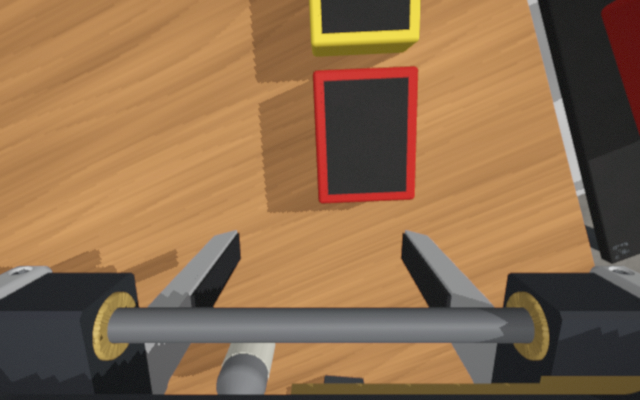

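```bash
python3 - <<'E'
import cv2
a=cv2.imread("pics/side0.png")[140:270,225:415];cv2.imwrite("pics/side0c.png",cv2.resize(a,None,fx=4.2,fy=4.2,interpolation=cv2.INTER_CUBIC))
a=cv2.imread("pics/scene0.png")[165:275,275:395];cv2.imwrite("pics/scene0c.png",cv2.resize(a,None,fx=5,fy=5,interpolation=cv2.INTER_CUBIC))
E
```

```text
(no output)
```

View pics/side0c.png

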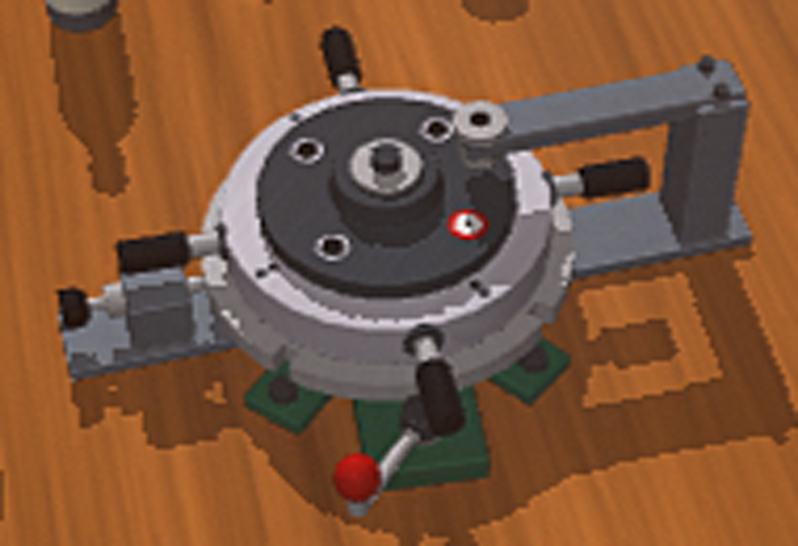

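View pics/scene0c.png

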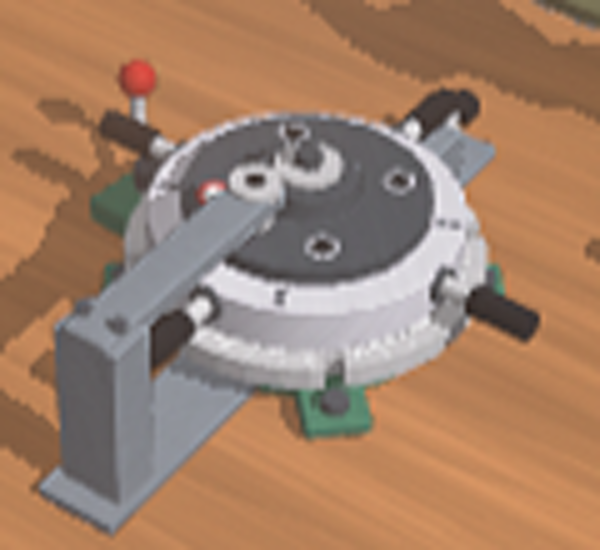

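```bash
cat > h.py <<'E'
import numpy as np
from scipy.spatial.transform import Rotation as R
CAL={"scene":(54.0256,320.436,201.1589,[1.3668,.579,.8771],[-2.2347,-.0073,2.2175]),
"side":(44.5575,313.2659,206.4376,[.3515,-.8465,1.0219],[-2.4236,.0147,-.2178])}
def proj(cam,P):
    v,cx,cy,e,a=CAL[cam];f=200/np.tan(np.radians(v/2))
    q=R.from_euler('xyz',a).inv().apply(np.asarray(P)-e);return np.array([cx+f*q[0]/q[2],cy+f*q[1]/q[2]])
def back(cam,uv,z):
    v,cx,cy,e,a=CAL[cam];f=200/np.tan(np.radians(v/2))
    d=R.from_euler('xyz',a).apply([(uv[0]-cx)/f,(uv[1]-cy)/f,1]);e=np.array(e);return e+d*(z-e[2])/d[2]
def S(u,v):return (225+u/4.2,140+v/4.2)
def C(u,v):return (275+u/5,165+v/5)
E
python3 - <<'E'
from h import *
from scipy.optimize import least_squares
def pol(c,r,a,z):return [c[0]+r*np.cos(a),c[1]+r*np.sin(a),z]
D=np.pi/180
obs=[("side",S(386,152),'hub'),("side",S(468,224),'h0'),("side",S(437,128),'h1'),("side",S(306,150),'h2'),("side",S(332,246),'h3'),
("side",S(614,177),'a'),("side",S(340,57),'b'),("side",S(153,250),'c'),("side",S(440,397),'d'),("side",S(357,477),'ball'),
("side",S(710,82),'col'),
("scene",C(310,150),'hub'),("scene",C(322,246),'h1'),("scene",C(400,180),'h2'),("scene",C(293,132),'h3'),
("scene",C(138,78),'ball'),("scene",C(505,313),'b'),("scene",C(130,132),'d')]
def pts(p):
    c=p[:2];t,yb,br,th=p[2:]
    d={'hub':[*c,.124],'col':pol(c,.212,br,.134)}
    for i in range(4):d['h%d'%i]=pol(c,.06,t+i*np.pi/2,.094)
    for i,k in enumerate('abcd'):d[k]=pol(c,.15,t+np.pi/4+i*np.pi/2,.068)
    pv=pol(c,.138,yb-np.pi/2,0);d['ball']=pol(pv,.075,yb-140*D+th,.063);d['pv']=pv
    d['knob']=pol(c,.205,br+np.pi,.048)
    return d
def f(p):
    d=pts(p);return np.concatenate([proj(c,d[k])-uv for c,uv,k in obs])
r=least_squares(f,[.55,0,-.5,0,0,.1],loss='soft_l1')
print(np.round(r.x,4), "table rel base",r.x[2]-r.x[3],"bridge rel",r.x[4]-r.x[3]);
for (c,uv,k),e in zip(obs,f(r.x).reshape(-1,2)):print(c,k,np.round(e,1))
for k,v in pts(r.x).items():print(k,np.round(v,3))
for n,u in (("bottle base",(244,143)),("jar",(337,123)),("vee",(282,126)),("spanner1",(365,370)),("spanner2",(422,337))):print(n,back("side",u,0).round(3))
E
```

```text
[ 0.5389  0.023  -0.7986 -0.0708  0.0126  0.192 ] table rel base -0.7277565399556614 bridge rel 0.08341879279926306
side hub [-0.4 -0.4]
side h0 [-0.4 -0.5]
side h1 [-0.3 -0.2]
side h2 [-0.1 -0.6]
side h3 [-0.2 -0.5]
side a [-0.3 -0.3]
side b [-0.1 -0.3]
side c [-0.5  0.1]
side d [-0.5 -0.6]
side ball [-0.4 -0.4]
side col [ 0.8 -0.3]
scene hub [-1.  -0.2]
scene h1 [-0.7 -0.1]
scene h2 [-1.  -0.1]
scene h3 [-0.7 -0.2]
scene ball [-0.9 -0. ]
scene b [-1.2 -0.1]
scene d [-0.6  0.1]
hub [0.539 0.023 0.124]
col [0.751 0.026 0.134]
h0 [ 0.581 -0.02   0.094]
h1 [0.582 0.065 0.094]
h2 [0.497 0.066 0.094]
h3 [ 0.496 -0.019  0.094]
a [0.689 0.021 0.068]
b [0.541 0.173 0.068]
c [0.389 0.025 0.068]
d [ 0.537 -0.127  0.068]
ball [ 0.478 -0.169  0.063]
pv [ 0.529 -0.115  0.   ]
knob [0.334 0.02  0.048]
bottle base [0.375 0.337 0.   ]
jar [0.683 0.364 0.   ]
vee [0.506 0.391 0.   ]
spanner1 [ 0.537 -0.452  0.   ]
spanner2 [ 0.683 -0.407  0.   ]
```

Request:
jog_arm(
  moves=[
    [[29, -27, 0], [0, 0, 0.7], 0],
    [[58, -54, 0], [0, 0, 1.4], 0],
    [[87, -81, 0], [0, 0, 2.1], 0],
    [[116, -108, 0], [0, 0, 2.8], 0],
    [[145, -135, 0], [0, 0, 3.5], 0],
  ],
  squeeze=20,
)

```text
time_s: 0.57
ee_pos: [0.3671, 0.3671, 0.2054]
eef_rot: [-3.141, -0.0, 3.037]
force: [1.1, -0.6, 0.9]
grip_width: 0.0638
```

Request:
jog_arm(
  moves=[
    [[29, -27, 0], [0, 0, 0.7], 0],
    [[58, -54, 0], [0, 0, 1.4], 0],
    [[87, -81, 0], [0, 0, 2.1], 0],
    [[116, -108, 0], [0, 0, 2.8], 0],
    [[145, -135, 0], [0, 0, 3.5], 0],
  ],
)

```text
time_s: 0.98
ee_pos: [0.5122, 0.2319, 0.2053]
eef_rot: [-3.142, -0.0, -2.942]
force: [0.4, 0.9, -0.6]
grip_width: 0.0306
```

Request:
jog_arm(
  moves=[
    [[29, -27, 0], [0, 0, 0.5], 0],
    [[60, -59, 0], [0, 0, 1], 0],
    [[60, -59, 0], [0, 0, 1], 0],
    [[60, -59, 0], [0, 0, 1], 0],
  ],
)

```text
time_s: 1.32
ee_pos: [0.572, 0.1728, 0.2046]
eef_rot: [3.142, -0.001, -2.86]
force: [-1.1, 0.6, -0.3]
grip_width: 0.0044
```

```bash
python3 - <<'E'
from station import ctrl, eyes
import cv2,numpy as np
o=ctrl.get_obs();print({k:np.round(v,3).tolist() for k,v in o.items()})
c=eyes.camera("wrist");cv2.imwrite(f"pics/wrist1.png",c["frame"][:,:,::-1])
E
```

```text
{'time_s': 1.317, 'qpos': [0.232, 0.408, 1.378, 0.0, 1.357, -1.62], 'joint_vel': [0.058, -0.033, 0.034, 0.007, -0.002, 0.036], 'tau': [-3.166, -58.626, -37.055, -0.194, 0.087, -0.722], 'ee_pos': [0.572, 0.173, 0.205], 'eef_rot': [3.142, -0.001, -2.86], 'force': [-1.099, 0.636, -0.3], 'moment': [0.07, -0.024, -0.031], 'grip_width': 0.004}
```

View pics/wrist1.png

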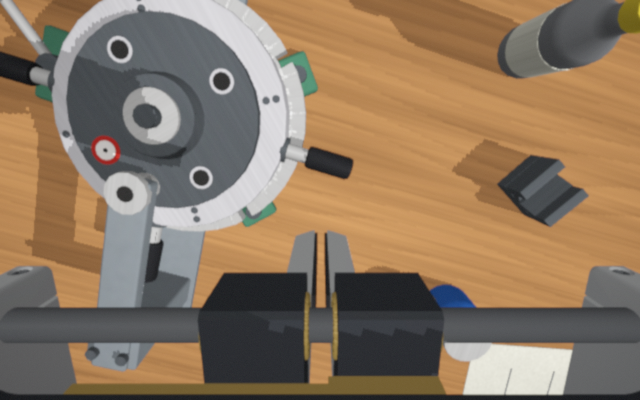

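Request:
jog_arm(
  moves=[
    [[3, 2, -35], [0, 0, 0], 0],
    [[3, 2, -72], [0, 0, 0], 0],
    [[3, 2, -110], [0, 0, 0], 0],
    [[3, 2, -140], [0, 0, 0], 0],
    [[3, 2, -150], [0, 0, 0], 0],
  ],
)

```text
time_s: 1.78
ee_pos: [0.5711, 0.1774, 0.0511]
eef_rot: [3.141, -0.006, -2.856]
force: [-0.5, -0.6, -0.2]
grip_width: 0.0004
```

Request:
jog_arm(
  moves=[
    [[0, 0, 0], [0, 0, 0], 0],
    [[0, 0, 0], [0, 0, 0], 0],
  ],
)

```text
time_s: 1.95
ee_pos: [0.5744, 0.1775, 0.0569]
eef_rot: [-3.142, 0.001, -2.856]
force: [1.2, 0.8, 1.5]
grip_width: 0.0003
```

```bash
python3 - <<'E'
from station import ctrl, eyes
import cv2,numpy as np
o=ctrl.get_obs();print(o['ee_pos'],o['force'])
c=eyes.camera("side");cv2.imwrite(f"pics/side2.png",cv2.resize(c["frame"][100:270,205:425,::-1],None,fx=3.5,fy=3.5))
E
```

```text
[0.57435846 0.17745939 0.0568944 ] [1.24331137 0.78272075 1.48398141]
```

View pics/side2.png

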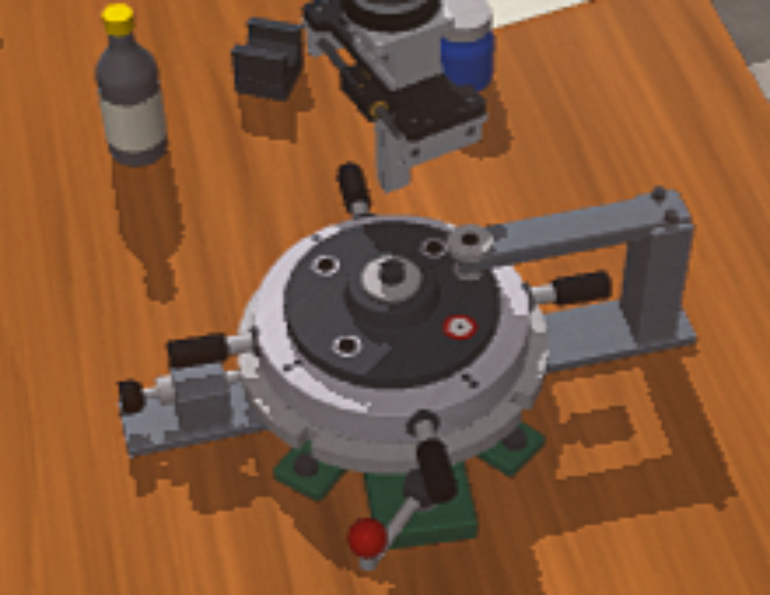

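Request:
jog_arm(
  moves=[
    [[-5, 0, 0], [0, 0, 0.2], 0],
    [[-8, 0, 0], [0, 0, 0.4], 0],
    [[-11, 1, 0], [0, 0, 0.6], 0],
    [[-14, 1, 0], [0, 0, 0.8], 0],
    [[-17, 2, 0], [0, 0, 1.0], 0],
  ],
)

```text
time_s: 2.42
ee_pos: [0.558, 0.1785, 0.0566]
eef_rot: [-3.141, 0.003, -2.768]
force: [6.2, -3.5, 2.8]
grip_width: 0.0007
```

Request:
jog_arm(
  moves=[
    [[-3, 0, 0], [0, 0, 0.1], 0],
    [[-6, 0, 0], [0, 0, 0.2], 0],
    [[-9, 0, 0], [0, 0, 0.3], 0],
    [[-12, 0, 0], [0, 0, 0.4], 0],
    [[-16, 0, 0], [0, 0, 0.5], 0],
  ],
)

```text
time_s: 2.83
ee_pos: [0.5415, 0.1787, 0.056]
eef_rot: [-3.141, 0.002, -2.725]
force: [5.9, 0.0, 3.3]
grip_width: 0.0009
```

Request:
jog_arm(
  moves=[
    [[-4, 0, 0], [0, 0, 0.2], 0],
    [[-9, 0, 0], [0, 0, 0.4], 0],
    [[-14, 0, 0], [0, 0, 0.6], 0],
    [[-19, -1, 0], [0, 0, 0.8], 0],
    [[-24, -2, 0], [0, 0, 1.0], 0],
  ],
)

```text
time_s: 3.25
ee_pos: [0.5172, 0.1769, 0.0559]
eef_rot: [3.142, 0.002, -2.638]
force: [5.1, 2.3, 2.5]
grip_width: 0.0005
```

Request:
jog_arm(
  moves=[
    [[-5, -1, 0], [0, 0, 0.2], 0],
    [[-10, -2, 0], [0, 0, 0.4], 0],
    [[-15, -4, 0], [0, 0, 0.6], 0],
    [[-19, -5, 0], [0, 0, 0.8], 0],
    [[-24, -7, 0], [0, 0, 1.0], 0],
  ],
)

```text
time_s: 3.67
ee_pos: [0.4931, 0.1702, 0.0558]
eef_rot: [3.141, 0.002, -2.551]
force: [3.5, 5.8, 2.1]
grip_width: 0.0004
```

```bash
python3 - <<'E'
from station import ctrl, eyes
import cv2,numpy as np
o=ctrl.get_obs();print(o['ee_pos'],o['force'],o['time_s'],np.degrees(np.arctan2(o['ee_pos'][1]-.023,o['ee_pos'][0]-.539)))
c=eyes.camera("side");cv2.imwrite(f"pics/side3.png",cv2.resize(c["frame"][100:270,205:425,::-1],None,fx=3.5,fy=3.5))
E
```

```text
[0.49314247 0.17022001 0.05582205] [3.46534782 5.78600141 2.06752639] 3.6667 107.30127662960896
```

View pics/side3.png

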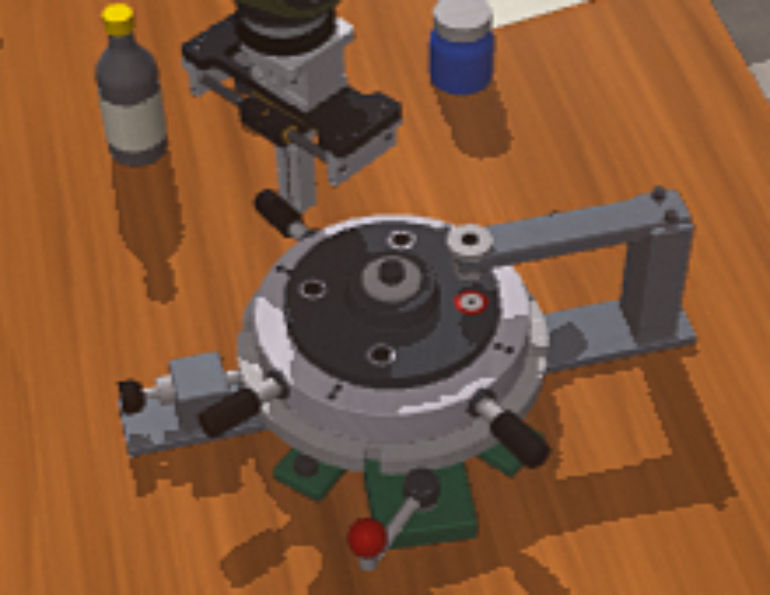

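Request:
jog_arm(
  moves=[
    [[-4, -2, 0], [0, 0, 0.2], 0],
    [[-9, -3, 0], [0, 0, 0.4], 0],
    [[-14, -5, 0], [0, 0, 0.6], 0],
    [[-18, -7, 0], [0, 0, 0.8], 0],
    [[-21, -9, 0], [0, 0, 1.0], 0],
  ],
)

```text
time_s: 4.13
ee_pos: [0.4719, 0.1607, 0.0555]
eef_rot: [3.141, 0.0, -2.463]
force: [3.0, 5.9, -0.1]
grip_width: 0.0005
```

```bash
cat > st.py <<'E'
from station import ctrl, eyes
import cv2,numpy as np,sys
o=ctrl.get_obs();d=o['ee_pos'][:2]-np.array([.539,.023]);print(o['ee_pos'].round(4),o['force'].round(1),np.linalg.norm(o['force'][:2]),o['time_s'],"ang",np.degrees(np.arctan2(d[1],d[0])),"r",np.hypot(*d))
c=eyes.camera("side");f=c["frame"][:,:,::-1]
cv2.imwrite(sys.argv[1],cv2.resize(f[140:260,225:415],None,fx=4.2,fy=4.2,interpolation=cv2.INTER_CUBIC))
E
python3 st.py pics/side4.png
```

```text
[0.4719 0.1607 0.0555] [ 3.   5.9 -0.1] 6.606198112656265 4.1333 ang 115.99373709984754 r 0.1531573883354988
```

View pics/side4.png

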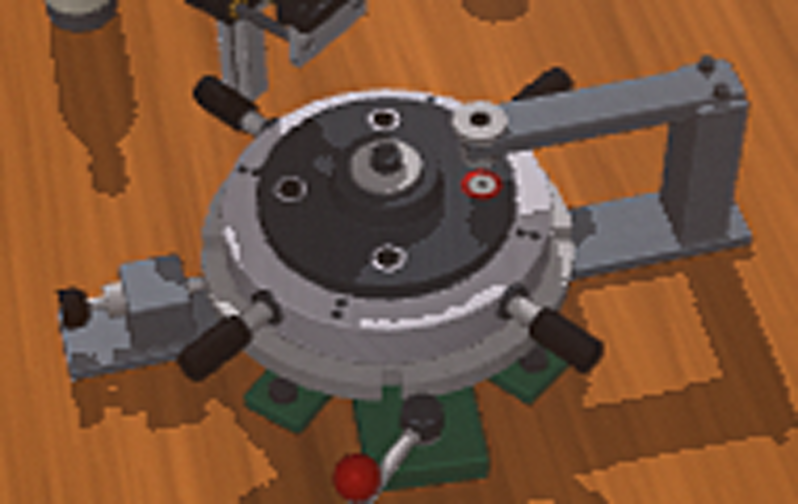

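```bash
python3 - <<'E'
from h import *
for p,z in (((482,184),.094),((384,119),.094),((291,188),.094),((388,258),.094)):
    q=back("side",S(*p),z);d=q[:2]-[.5389,.023];print(q.round(4),np.degrees(np.arctan2(d[1],d[0])),np.hypot(*d))
E
```

```text
[0.5982 0.0091 0.094 ] -13.198715236790209 0.06090667531287266
[0.5513 0.0798 0.094 ] 77.68223293773471 0.058101192248381436
[0.4811 0.0332 0.094 ] 170.0064150616636 0.058672038223808204
[ 0.5272 -0.0379  0.094 ] -100.86290425454906 0.062045093501694175
```

Request:
jog_arm(
  moves=[
    [[-2, -1, 0], [0, 0, 0.1], 0],
    [[-4, -2, 0], [0, 0, 0.2], 0],
    [[-6, -3, 0], [0, 0, 0.3], 0],
    [[-8, -4, 0], [0, 0, 0.4], 0],
    [[-10, -5, 0], [0, 0, 0.5], 0],
  ],
)

```text
time_s: 4.6
ee_pos: [0.4623, 0.1554, 0.0554]
eef_rot: [-3.141, 0.0, -2.42]
force: [5.5, 0.6, -1.8]
grip_width: 0.0003
```

Request:
jog_arm(
  moves=[
    [[-1.5, -1, 0], [0, 0, 0.1], 0],
    [[-3, -2, 0], [0, 0, 0.2], 0],
    [[-4.5, -3, 0], [0, 0, 0.3], 0],
    [[-5.5, -4, 0], [0, 0, 0.4], 0],
    [[-6, -4.5, 0], [0, 0, 0.4], 0],
  ],
)

```text
time_s: 5.02
ee_pos: [0.4558, 0.1511, 0.0553]
eef_rot: [3.141, -0.0, -2.385]
force: [1.7, 5.0, -0.8]
grip_width: 0.0005
```

```bash
python3 st.py pics/side5.png
```

```text
[0.4558 0.1511 0.0553] [ 1.7  5.  -0.8] 5.264972901334222 5.0167 ang 123.01032017173164 r 0.1527341093189731
```

View pics/side5.png

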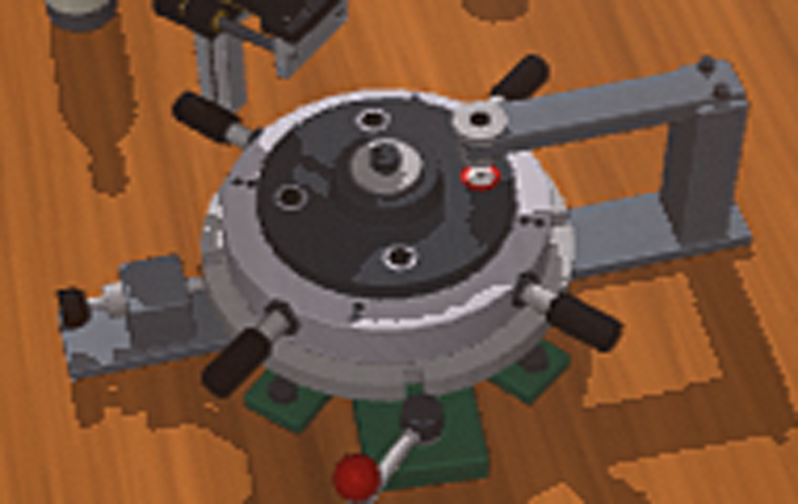

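Request:
jog_arm(
  moves=[
    [[-0.8, -0.6, 0], [0, 0, 0.05], 0],
    [[-1.6, -1.1, 0], [0, 0, 0.1], 0],
    [[-2.4, -1.7, 0], [0, 0, 0.15], 0],
    [[-3.2, -2.3, 0], [0, 0, 0.2], 0],
    [[-4, -2.8, 0], [0, 0, 0.25], 0],
  ],
)

```text
time_s: 5.48
ee_pos: [0.452, 0.1483, 0.0554]
eef_rot: [3.141, -0.0, -2.364]
force: [2.1, 4.2, -0.9]
grip_width: 0.0002
```

Request:
jog_arm(
  moves=[
    [[-0.6, -0.4, 0], [0, 0, 0.05], 0],
    [[-1.2, -0.8, 0], [0, 0, 0.1], 0],
    [[-1.6, -1.2, 0], [0, 0, 0.1], 0],
    [[-2.0, -1.5, 0], [0, 0, 0.15], 0],
  ],
)

```text
time_s: 5.82
ee_pos: [0.45, 0.1468, 0.0554]
eef_rot: [3.141, -0.0, -2.351]
force: [1.5, 3.3, -1.6]
grip_width: 0.0006
```

```bash
python3 st.py pics/side6.png
```

```text
[0.45   0.1468 0.0554] [ 1.5  3.3 -1.6] 3.6845318526401205 5.8167 ang 125.70978832459066 r 0.15242377314328404
```

View pics/side6.png

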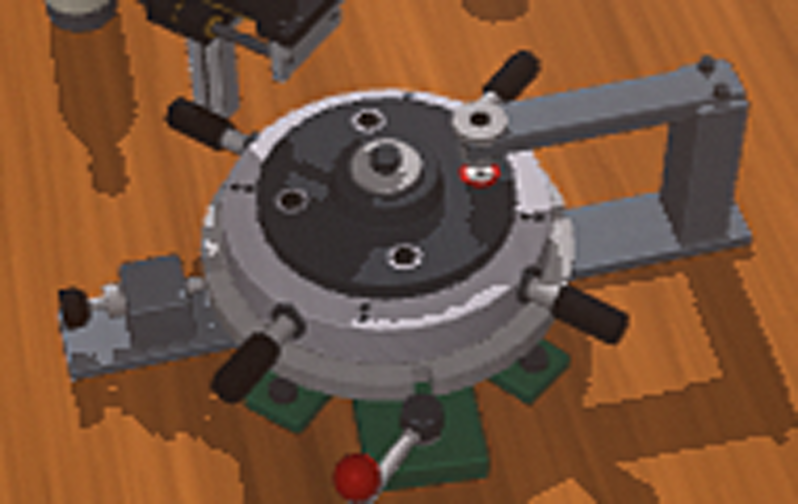

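Request:
jog_arm(
  moves=[
    [[-0.5, -0.4, 0], [0, 0, 0], 0],
    [[-1, -0.8, 0], [0, 0, 0.05], 0],
    [[-1.5, -1.1, 0], [0, 0, 0.1], 0],
    [[-2, -1.4, 0], [0, 0, 0.15], 0],
  ],
)

```text
time_s: 6.2
ee_pos: [0.4481, 0.1452, 0.0554]
eef_rot: [-3.141, -0.0, -2.338]
force: [1.7, 2.4, -1.7]
grip_width: 0.0002
```

Request:
jog_arm(
  moves=[
    [[-0.4, -0.3, 0], [0, 0, 0], 0],
    [[-0.8, -0.6, 0], [0, 0, 0.05], 0],
    [[-1.2, -0.9, 0], [0, 0, 0.1], 0],
    [[-1.6, -1.2, 0], [0, 0, 0.1], 0],
  ],
)

```text
time_s: 6.53
ee_pos: [0.4464, 0.1439, 0.0554]
eef_rot: [-3.142, -0.0, -2.329]
force: [-0.1, 0.2, -0.7]
grip_width: 0.0002
```

```bash
python3 st.py pics/side7.png
```

```text
[0.4464 0.1439 0.0554] [-0.1  0.2 -0.7] 0.23789542800984678 6.5333 ang 127.43947568990755 r 0.1523190572419795
```

View pics/side7.png

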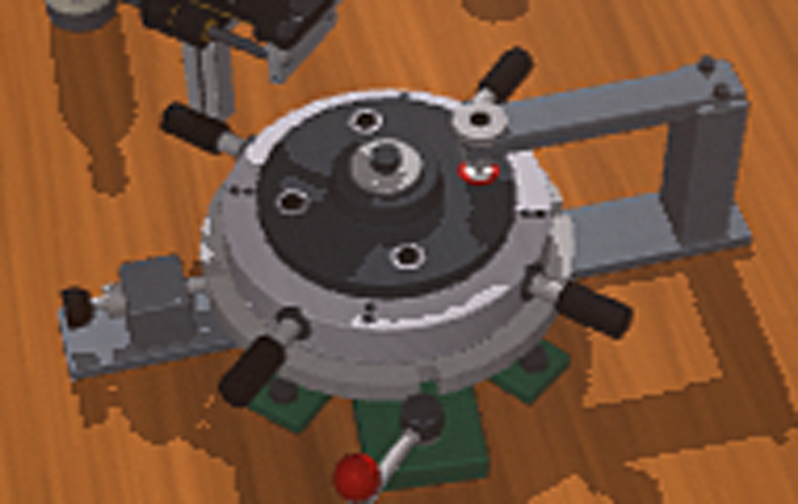

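Request:
jog_arm(
  moves=[
    [[-0.4, -0.3, 0], [0, 0, 0], 0],
    [[-0.8, -0.6, 0], [0, 0, 0], 0],
    [[-1.2, -0.9, 0], [0, 0, 0], 0],
  ],
)

```text
time_s: 6.83
ee_pos: [0.4453, 0.1432, 0.0554]
eef_rot: [-3.142, -0.0, -2.329]
force: [-0.2, -0.7, -0.5]
grip_width: 0.0012
```

```bash
python3 st.py pics/side8.png
```

```text
[0.4453 0.1432 0.0554] [-0.2 -0.7 -0.5] 0.6923696833979539 6.8333 ang 127.95811605482147 r 0.15239736534207554
```

View pics/side8.png

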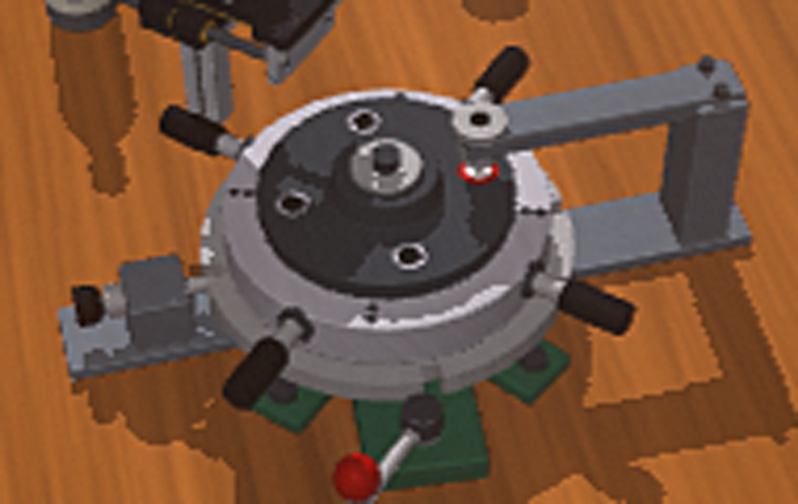

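The knob has moved in by about 16 enlarged pixels, roughly 10 mm. I'll confirm it by feel.

Request:
jog_arm(
  moves=[
    [[-0.4, -0.3, 0], [0, 0, 0], 0],
    [[-0.8, -0.6, 0], [0, 0, 0], 0],
  ],
)

```text
time_s: 7.05
ee_pos: [0.4445, 0.1426, 0.0555]
eef_rot: [-3.142, -0.0, -2.329]
force: [-0.1, 0.2, 0.4]
grip_width: 0.0004
```

Request:
jog_arm(
  moves=[
    [[-0.4, -0.3, 0], [0, 0, 0], 0],
    [[-0.8, -0.6, 0], [0, 0, 0], 0],
  ],
)

```text
time_s: 7.22
ee_pos: [0.4437, 0.142, 0.0554]
eef_rot: [-3.142, 0.0, -2.329]
force: [0.2, 0.5, -0.3]
grip_width: 0.0003
```

Request:
jog_arm(
  moves=[
    [[-0.3, -0.2, 0], [0, 0, 0], 0],
    [[-0.6, -0.4, 0], [0, 0, 0], 0],
  ],
)

```text
time_s: 7.38
ee_pos: [0.4433, 0.1417, 0.0555]
eef_rot: [-3.141, 0.001, -2.329]
force: [1.2, 0.6, -1.6]
grip_width: 0.0005
```

Request:
jog_arm(
  moves=[
    [[-0.3, -0.2, 0], [0, 0, 0], 0],
    [[-0.5, -0.3, 0], [0, 0, 0], 0],
  ],
)

```text
time_s: 7.55
ee_pos: [0.4428, 0.1414, 0.0555]
eef_rot: [-3.141, 0.0, -2.329]
force: [2.5, -0.0, -0.3]
grip_width: 0.0005
```

```bash
python3 st.py pics/side9.png
```

```text
[0.4428 0.1414 0.0555] [ 2.5 -0.  -0.3] 2.4735408666840546 7.55 ang 129.09734033250194 r 0.15251613224994542
```

View pics/side9.png

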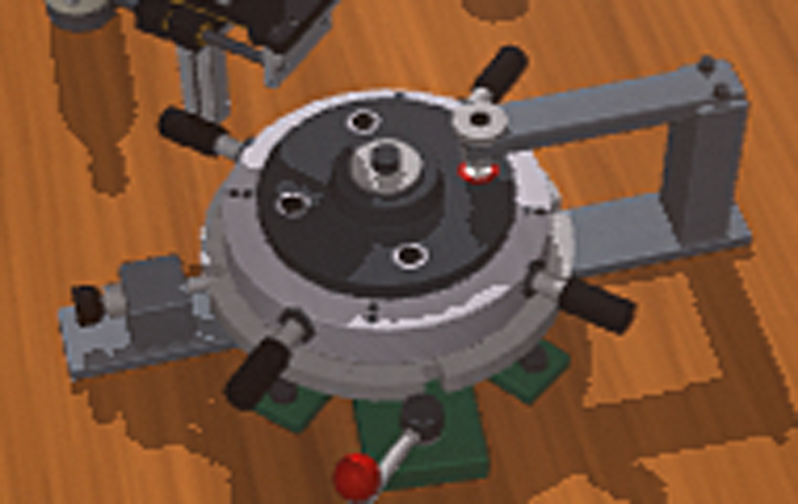

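Request:
jog_arm(
  moves=[
    [[-0.3, -0.3, 0], [0, 0, 0], 0],
    [[-0.5, -0.4, 0], [0, 0, 0], 0],
  ],
)

```text
time_s: 7.77
ee_pos: [0.4422, 0.1409, 0.0555]
eef_rot: [-3.141, 0.0, -2.329]
force: [2.4, -0.2, 0.4]
grip_width: 0.0003
```

Request:
jog_arm(
  moves=[
    [[-0.3, -0.3, 0], [0, 0, 0], 0],
    [[-0.6, -0.5, 0], [0, 0, 0], 0],
  ],
)

```text
time_s: 7.93
ee_pos: [0.4416, 0.1404, 0.0555]
eef_rot: [-3.141, 0.0, -2.329]
force: [2.1, -0.2, 0.2]
grip_width: 0.0007
```

Request:
jog_arm(
  moves=[
    [[-0.3, -0.2, 0], [0, 0, 0], 0],
    [[-0.6, -0.4, 0], [0, 0, 0], 0],
  ],
)

```text
time_s: 8.1
ee_pos: [0.4411, 0.1401, 0.0555]
eef_rot: [-3.141, 0.001, -2.329]
force: [5.4, 1.6, -0.6]
grip_width: 0.0009
```

```bash
python3 st.py pics/side10.png
```

```text
[0.4411 0.1401 0.0555] [ 5.4  1.6 -0.6] 5.638107750527737 8.1 ang 129.88369645003883 r 0.15260102526604266
```

View pics/side10.png

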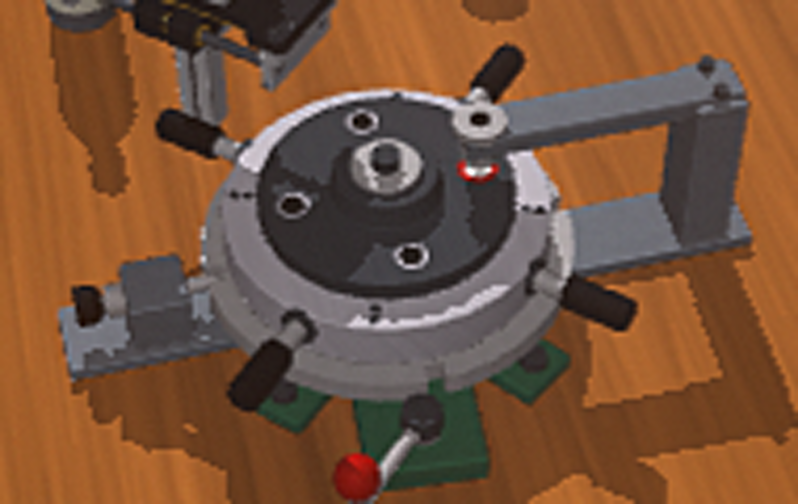

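Force is rising now, so I'll try one more small push.

Request:
jog_arm(
  moves=[
    [[-0.2, -0.2, 0], [0, 0, 0], 0],
    [[-0.4, -0.3, 0], [0, 0, 0], 0],
  ],
)

```text
time_s: 8.32
ee_pos: [0.441, 0.1399, 0.0556]
eef_rot: [-3.141, 0.001, -2.329]
force: [7.5, 1.2, -2.9]
grip_width: 0.0006
```

Request:
jog_arm(
  moves=[
    [[2, 1.5, 0], [0, 0, 0], 0],
    [[6, 5, 0], [0, 0, 0], 0],
    [[12, 10, 0], [0, 0, 0], 0],
    [[13, 11, 30], [0, 0, 0], 0],
    [[13, 11, 70], [0, 0, 0], 0],
  ],
)

```text
time_s: 8.73
ee_pos: [0.4523, 0.1509, 0.1237]
eef_rot: [3.138, -0.006, -2.329]
force: [0.4, -0.4, 1.6]
grip_width: -0.0001
```

Request:
jog_arm(
  moves=[
    [[0, 0, 40], [0, 0, 0], 0],
    [[0, -15, 75], [0, 0, -1.2], 0],
    [[0, -50, 80], [0, 0, -2.5], 0],
    [[0, -85, 80], [0, 0, -3.8], 0],
    [[0, -120, 80], [0, 0, -5.1], 0],
  ],
)

```text
time_s: 9.15
ee_pos: [0.4537, 0.0299, 0.2062]
eef_rot: [-3.141, 0.001, -2.779]
force: [0.8, 0.6, -0.1]
grip_width: 0.0004
```

```bash
python3 st.py pics/side11.png
```

```text
[0.4537 0.0299 0.2062] [ 0.8  0.6 -0.1] 1.0255728109278786 9.15 ang 175.37552545197488 r 0.08556846385853863
```

View pics/side11.png

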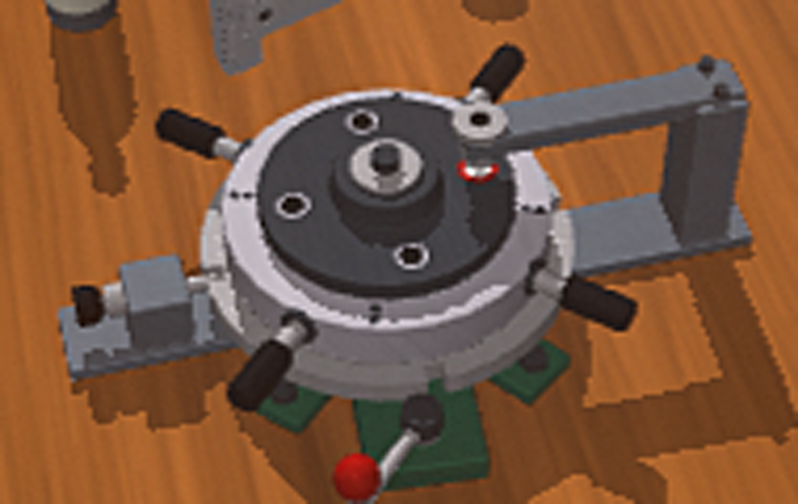

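Request:
jog_arm(
  moves=[
    [[0, -35, 0], [0, 0, -1.3], 0],
    [[0, -70, 0], [0, 0, -2.6], 0],
    [[0, -105, 0], [0, 0, -3.9], 0],
    [[-1, -140, 0], [0, 0, -5.2], 0],
    [[-2, -170, 0], [0, 0, -6.5], 0],
  ],
)

```text
time_s: 9.62
ee_pos: [0.4515, -0.1411, 0.2054]
eef_rot: [-3.142, -0.001, 2.936]
force: [1.4, 1.5, -0.3]
grip_width: 0.0006
```

Request:
jog_arm(
  moves=[
    [[0, -5, 0], [0, 0, -1], 0],
    [[0, -5, 0], [0, 0, -1.7], 0],
    [[0, -5, 0], [0, 0, -1.7], 0],
  ],
)

```text
time_s: 9.87
ee_pos: [0.4517, -0.1446, 0.2052]
eef_rot: [3.142, -0.001, 2.789]
force: [-0.0, 1.0, 0.1]
grip_width: 0.0003
```

```bash
python3 - <<'E'
from station import ctrl, eyes
import cv2,numpy as np
from scipy.spatial.transform import Rotation as R
o=ctrl.get_obs();print(o['ee_pos'],o['eef_rot'],o['time_s'],o['qpos'])
c=eyes.camera("wrist");cv2.imwrite(f"pics/wrist12.png",c["frame"][:,:,::-1])
E
```

```text
[ 0.45169644 -0.14464732  0.20523261] [ 3.14155925e+00 -9.36435250e-04  2.78931677e+00] 9.8667 [-3.87157643e-01  1.31223486e-01  1.72652921e+00  7.60903505e-07
  1.28477699e+00 -1.60567828e+00]
```

View pics/wrist12.png

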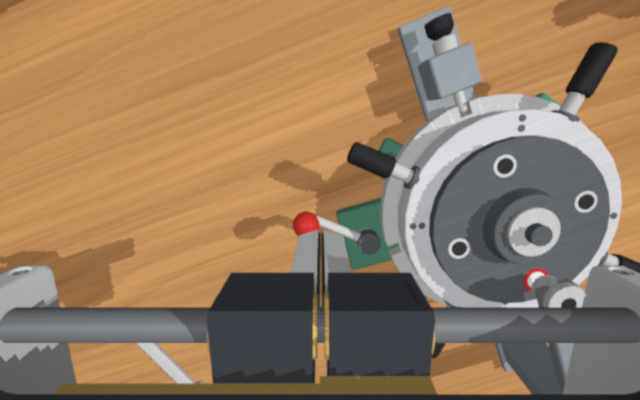

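```bash
python3 - <<'E'
import numpy as np
from scipy.spatial.transform import Rotation as R
H=np.array([[0.0002,-0.9691,-0.2468,0.0718],[1,.0003,-.0006,-.0014],[.0007,-.2468,.9691,-.1797]])
Rt=R.from_euler('xyz',[3.14156,-.00094,2.78932]).as_matrix();t=np.array([.4517,-.14465,.20523])
f=200/np.tan(np.radians(62.7906/2))
def b(u,v,z):
    e=Rt@H[:,3]+t;d=Rt@H[:,:3]@np.array([(u-320.4419)/f,(v-202.7271)/f,1]);return e+d*(z-e[2])/d[2]
print(b(305,223,.063),b(369,243,.044),b(538,234,.124),b(374,160,.068),b(439,27,.048))
E
```

```text
[ 0.47531892 -0.17197132  0.063     ] [ 0.52685268 -0.11666406  0.044     ] [0.53466999 0.01827088 0.124     ] [ 0.43725899 -0.08593     0.068     ] [0.34342275 0.0113516  0.048     ]
```

Request:
jog_arm(
  moves=[
    [[0, 0, -35], [0, 0, 0], 0],
    [[0, 0, -72], [0, 0, 0], 0],
    [[0, 0, -110], [0, 0, 0], 0],
    [[0, 0, -138], [0, 0, 0], 0],
    [[0, 0, -152], [0, 0, 0], 0],
  ],
)

```text
time_s: 10.33
ee_pos: [0.4502, -0.143, 0.0501]
eef_rot: [3.141, -0.005, 2.797]
force: [-0.9, 0.0, 0.5]
grip_width: 0.0003
```

Request:
jog_arm(
  moves=[
    [[0, 0, 0], [0, 0, 0], 0],
    [[4, -4, 0], [0, 0, 0], 0],
    [[7, -7, 0], [0, 0, 0], 0],
    [[9, -9, 0], [0, 0, 0], 0],
    [[11, -11, 0], [0, 0, 0], 0],
  ],
)

```text
time_s: 10.75
ee_pos: [0.4632, -0.1556, 0.0545]
eef_rot: [-3.142, 0.001, 2.794]
force: [-2.5, 1.7, 2.9]
grip_width: 0.0002
```

```bash
python3 st.py pics/side13.png
```

```text
[ 0.4632 -0.1556  0.0545] [-2.5  1.7  2.9] 3.0046323887388002 10.75 ang -113.00582062597924 r 0.1939912112772796
```

View pics/side13.png

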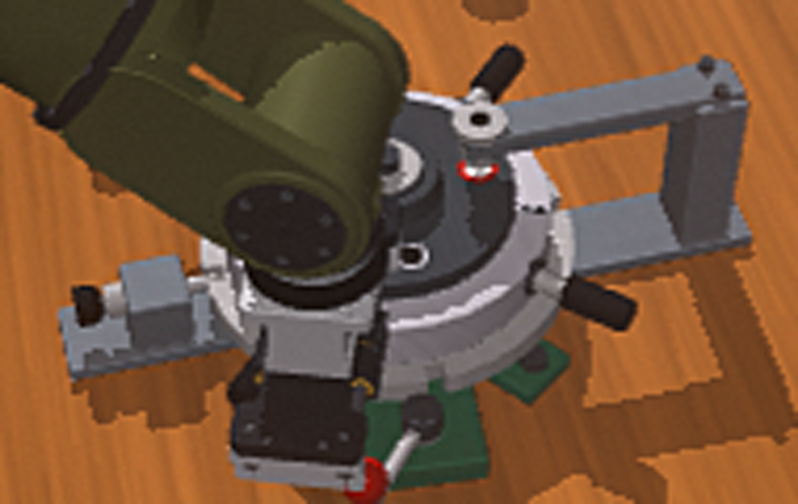

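Request:
jog_arm(
  moves=[
    [[2.5, -4, 0], [0, 0, 0.3], 0],
    [[5, -7, 0], [0, 0, 0.6], 0],
    [[7.5, -10, 0], [0, 0, 0.9], 0],
    [[10.5, -13.5, 0], [0, 0, 1.3], 0],
    [[14, -16.7, 0], [0, 0, 1.7], 0],
  ],
)

```text
time_s: 11.22
ee_pos: [0.4766, -0.172, 0.0539]
eef_rot: [3.141, 0.0, 2.943]
force: [-2.1, 3.0, 1.6]
grip_width: 0.0007
```

Request:
jog_arm(
  moves=[
    [[3.3, -2.7, 0], [0, 0, 0.3], 0],
    [[6.7, -5.3, 0], [0, 0, 0.6], 0],
    [[10, -7.7, 0], [0, 0, 0.9], 0],
    [[13.8, -9.8, 0], [0, 0, 1.3], 0],
    [[17.6, -11.8, 0], [0, 0, 1.7], 0],
  ],
)

```text
time_s: 11.63
ee_pos: [0.4942, -0.1838, 0.0538]
eef_rot: [3.141, -0.0, 3.092]
force: [-3.4, 1.6, 0.2]
grip_width: 0.0006
```

```bash
python3 st.py pics/side14.png
```

```text
[ 0.4942 -0.1838  0.0538] [-3.4  1.6  0.2] 3.742528728169373 11.6333 ang -102.21780386066212 r 0.21159028321147091
```

View pics/side14.png

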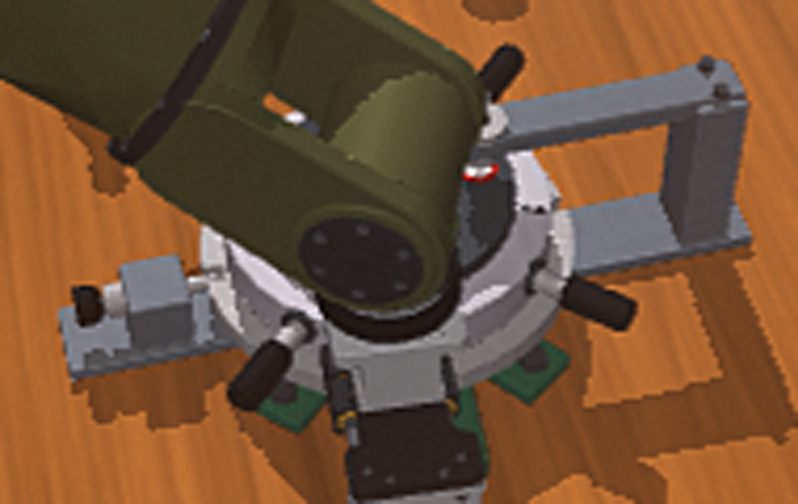

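Request:
jog_arm(
  moves=[
    [[2.5, -1.2, 0], [0, 0, 0.2], 0],
    [[5, -2.3, 0], [0, 0, 0.4], 0],
    [[7.5, -3.2, 0], [0, 0, 0.6], 0],
    [[9.5, -3.9, 0], [0, 0, 0.8], 0],
    [[11.5, -4.5, 0], [0, 0, 1.0], 0],
  ],
)

```text
time_s: 12.1
ee_pos: [0.5058, -0.1883, 0.0535]
eef_rot: [-3.141, 0.0, -3.104]
force: [-2.8, 1.1, 1.3]
grip_width: 0.0006
```

Request:
jog_arm(
  moves=[
    [[1, -0.3, 0], [0, 0, 0.1], 0],
    [[2, -0.6, 0], [0, 0, 0.2], 0],
    [[3, -0.9, 0], [0, 0, 0.3], 0],
    [[4, -1.1, 0], [0, 0, 0.4], 0],
  ],
)

```text
time_s: 12.43
ee_pos: [0.5097, -0.1894, 0.0535]
eef_rot: [-3.142, -0.0, -3.07]
force: [-2.2, 1.2, 2.3]
grip_width: 0.0008
```

Request:
jog_arm(
  moves=[
    [[0.7, -0.1, 0], [0, 0, 0], 0],
    [[1.4, -0.2, 0], [0, 0, 0.1], 0],
    [[2.1, -0.3, 0], [0, 0, 0.1], 0],
  ],
)

```text
time_s: 12.68
ee_pos: [0.5118, -0.1897, 0.0534]
eef_rot: [-3.141, -0.0, -3.062]
force: [-3.9, 0.1, 1.5]
grip_width: 0.0004
```

Request:
jog_arm(
  moves=[
    [[0.6, 0, 0], [0, 0, 0], 0],
    [[1.2, 0, 0], [0, 0, 0], 0],
  ],
)

```text
time_s: 12.85
ee_pos: [0.513, -0.1897, 0.0535]
eef_rot: [-3.141, 0.0, -3.062]
force: [-2.9, -0.4, 1.9]
grip_width: 0.0005
```

Request:
jog_arm(
  moves=[
    [[0.6, 0, 0], [0, 0, 0], 0],
    [[1.2, 0, 0], [0, 0, 0], 0],
  ],
)

```text
time_s: 13.02
ee_pos: [0.5139, -0.1897, 0.0534]
eef_rot: [-3.142, -0.001, -3.062]
force: [-7.3, -0.9, 4.9]
grip_width: 0.0004
```

Request:
jog_arm(
  moves=[
    [[0.3, 0, 0], [0, 0, 0], 0],
    [[0.5, 0, 0], [0, 0, 0], 0],
  ],
)

```text
time_s: 13.18
ee_pos: [0.514, -0.1898, 0.0534]
eef_rot: [3.141, -0.002, -3.062]
force: [-10.0, -1.7, 5.9]
grip_width: 0.0004
```

Firm stop at 10 N. I'll back off and lift clear.

Request:
jog_arm(
  moves=[
    [[-3, 0, 0], [0, 0, 0], 0],
    [[-12, -3, 0], [0, 0, 0], 0],
    [[-22, -8, 0], [0, 0, 0], 0],
    [[-26, -10, 20], [0, 0, 0], 0],
    [[-26, -10, 55], [0, 0, 0], 0],
  ],
)

```text
time_s: 13.6
ee_pos: [0.4857, -0.1995, 0.106]
eef_rot: [3.138, -0.005, -3.063]
force: [1.0, -0.5, 0.4]
grip_width: 0.0008
```

Request:
jog_arm(
  moves=[
    [[-20, -10, 40], [0, 0, 0], 0],
    [[-40, -30, 75], [0, 0, 0], 0],
    [[-60, -60, 110], [0, 0, 0], 0],
    [[-80, -90, 130], [0, 0, 0], 0],
    [[-90, -120, 130], [0, 0, 0], 0],
  ],
)

```text
time_s: 14.02
ee_pos: [0.3987, -0.318, 0.2421]
eef_rot: [-3.137, 0.004, -3.061]
force: [0.6, -0.4, 0.6]
grip_width: 0.0006
```

Request:
jog_arm(
  moves=[
    [[-10, -30, 0], [0, 0, 0], 0],
    [[-10, -50, 0], [0, 0, 0], 0],
    [[-10, -50, 0], [0, 0, 0], 0],
    [[-10, -50, 0], [0, 0, 0], 0],
  ],
)

```text
time_s: 14.35
ee_pos: [0.3887, -0.3677, 0.2375]
eef_rot: [3.141, -0.0, -3.064]
force: [-0.5, 0.4, 0.5]
grip_width: 0.0006
```

```bash
python3 st.py pics/side15.png; python3 - <<'E'
from station import eyes
import cv2
c=eyes.camera("scene")["frame"][:,:,::-1];cv2.imwrite("pics/scene15.png",c)
cv2.imwrite("pics/scene15c.png",cv2.resize(c[165:275,275:395],None,fx=5,fy=5,interpolation=cv2.INTER_CUBIC))
E
```

```text
[ 0.3887 -0.3677  0.2375] [-0.5  0.4  0.5] 0.6271962138350307 14.35 ang -111.03757464484875 r 0.41855025596560064
```

View pics/side15.png

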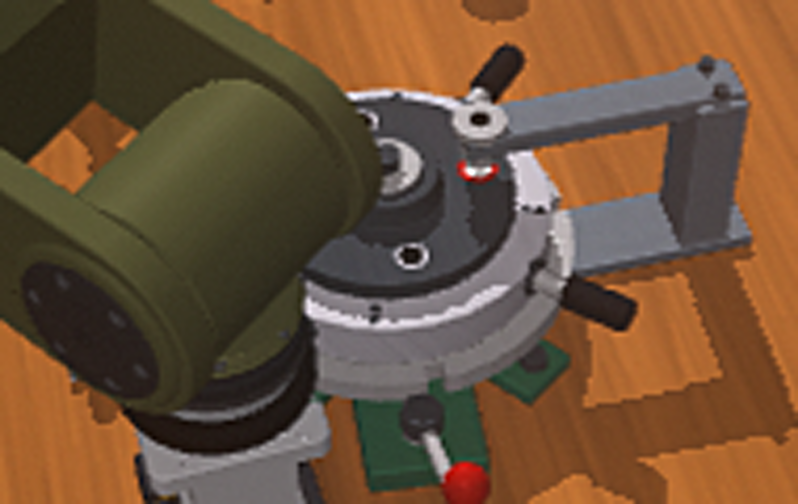

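View pics/scene15.png

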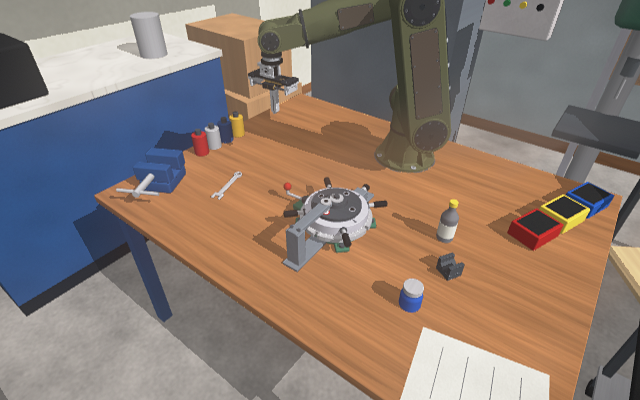

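View pics/scene15c.png

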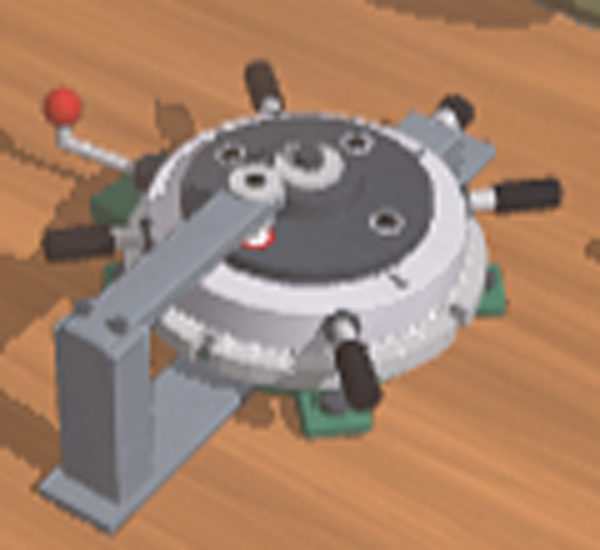

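```bash
python3 - <<'E'
from h import *
a=back("side",S(467,484),.063);b=back("scene",C(62,107),.063);print(a,b)
yb=-.0708;pv=np.array([.539+.138*np.cos(yb-np.pi/2),.023+.138*np.sin(yb-np.pi/2)])
for q in(a,b):
    d=q[:2]-pv;print(np.arctan2(d[1],d[0])-yb+np.radians(140))
from station import ctrl
print(ctrl.hand_in())
E
```

```text
[ 0.538694  -0.1897433  0.063    ] [ 0.5364318  -0.18679614  0.063     ]
1.0687388191814209
1.0428567785768281
the job is handed in; nothing more can be done
None
```

The jig is indexed on the red-ringed hole and the clamp lever is fully clamped. The job was handed in at about 14.5 s with the gripper clear of everything.

**Indexing:** I pushed spoke b anticlockwise with closed fingers, at 4–8 N in the readings after each move. The push force dropped away as the plunger went in, and its knob moved in by about 10 mm in the side picture. A gentle push then took up some free play (about 2–3 N) and met a stiff hold at about 8 N, where I stopped. The last picture before the lever work showed the knob still in. In the final side view the arm hid the knob, so that check was not repeated, but the holes and spokes had not moved.

**Clamp lever:** I swung the ball anticlockwise at 3–4 N up to a firm stop, felt at about 10 N sideways (12 N in all), and backed off. The two cameras put the final lever angle at 1.07 and 1.04 rad, against the 1.047 rad end stop. They differ slightly, within what the calibration allows.

**Other items:** The bottle, jar, vee block and spanner look unmoved in the final scene picture.

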